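# Clamp a reagent bottle in the shaker to the set spring tension

### The job

Stand the reagent bottle upright on the shaker's tray, between the sprung jaw and the V-shaped end stop. Then turn the tension knob clockwise until the bottle is pressed home in the V and the jaw's pointer stands between the two long lines of its gauge. Never let the pointer pass the thick stop line (the bottle would dent), do not crush or force the knob, keep the bottle upright, and leave everything else where it is.

Things in the scene. Friction and masses are not known exactly. Their poses are not given: they have to be found in the camera images.
- shaker: compact grey bottle shaker, fixed to the bench, 300 x 130 mm, 52 mm high to its tray. Origin: centre of its underside. Its x axis runs along the clamp: tension knob at the -x end, then carriage, sprung jaw, gap for the bottle, V-shaped end stop at the +x end.
- bottle_mid (a point): the only loose reagent bottle: translucent, white screw cap, upright, 154 mm tall, weighs 0.17 to 0.38 kg. Body 68 mm in diameter up to 102 mm, then the neck; cap 54 mm in diameter from 117 to 154 mm above the base. This point: on its axis, 77 mm above the base; z up along the axis.
- nest (a point): where the base centre of a bottle seated home in the V of the end stop lies, on the tray's rubber mat (52 mm above the bench); x points from the jaw into the V, z up. The V is 68 mm high. It is bolted on differently each time, so the free gap for the 68 mm bottle between jaw and V is 8 to 25 mm wider than that.
- jaw_face (a point): centre of the rubber face (54 mm wide, 36 mm high) of the sprung jaw, 36 mm above the tray; the jaw rides on two springs in front of the carriage and moves with it along the shaker's x.
- knob_grip (a point): on the upright axis of the black fluted tension knob, where to grip it: the round knob is 48 mm in diameter, its side runs from 14 mm below to 14 mm above this point, its top is 17 mm above; the 60 x 60 mm housing below it ends 26 mm under this point. Point is fixed to the shaker.
- tension_knob: the knob itself (origin under its neck; turns with it). Clockwise from above advances a push bar, 12 mm a radian. At first it idles, 0 to 1.6 rad, until the bar meets the carriage and drives it and the jaw to +x. It stays where left. Torque 0.2 N m idle, 0.4 at the set tension: under about 15 N a finger slips. It takes 70 N in all (both fingers and any push added up).
- pointer_tip (a point): tip of the dark pointer blade fixed to the jaw, on the gauge plate on top of the carriage. With the springs relaxed it is 20 mm to the +x side of set_mark. When the jaw presses on the bottle (1.8 N to start, then 0.6 N a mm) it moves to -x over the gauge.
- set_mark (a point): middle of the set window on the gauge plate of the carriage: the two long thin lines lie 3 mm to either side (5 mm clear between them); axes as the shaker's; the thick stop line begins 7 mm to the -x side of this point. Moves with the carriage.
- tube_rack2: bystander: white rack full of capped micro-tubes, 68 x 150 x 91 mm, near the robot; origin under its centre
- tube_stand2: bystander: small white stand, 34 x 72 x 62 mm, with three glass test tubes; origin under its centre
- tube_a: glass test tube 16 x 128 mm in the small stand; origin at its foot
- tube_b: glass test tube 16 x 124 mm in the small stand; origin at its foot
- tube_c: glass test tube 16 x 128 mm in the small stand; origin at its foot
Not all that is in view belongs to the job. What is shaped like the part that bears bottle_mid but blue is not meant.

How it is judged:
By the outcome, as a careful person would: the job done as asked, in the order asked, and still so for the second after the job is handed in, with the robot touching nothing.
It also fails if it takes over 72 s, if anything falls off the work surface, if the arm or the gripper's body presses on something with over 40 N, if the wrist force passes 120 N, or if a joint passes its speed limit or range.

### The arm

A 7-joint arm with a two-finger parallel gripper is mounted at the origin on a cart in front of the work surface, level with it; the furniture and walls round the work are solid. World frame = base frame: x ahead of the robot, y to its left, z up, the work surface at z = 0. Lengths are in m, angles in rad, forces in N, time in s.
With the tool pointing down it reaches from about 0.425 to 0.875 m from the base axis. Payload 4.7 kg.
Tool frame: the origin (TCP) lies midway between the tips of the shut fingers; the grasp point (between the pads) lies env.grip_depth behind it (env.grip_depth is the distance from the TCP to the grasp point, in m); z points along the fingers, y is the line along which they close (so a half turn about z gives the same grasp; the last joint's range is limited). The gripper opens to 87 mm and grips with 3 to 60 N. Pads are 19 mm wide; open, the fingers measure 117 mm over their backs; the gripper's body (75 mm by 190 mm) begins 51 mm behind the grasp point.
Start: joints at [-1.323, 0.321, -0.07, 1.45, 0.023, 1.371, -0.057], TCP at [0.151, 0.632, 0.223] pointing down, gripper open.
Joint ranges: [-2.86, 2.86], [-0.3, 2.09], [-1.38, 1.24], [0.06, 2.45], [-1.56, 4.7], [0.09, 2.05], [-2.69, 2.69]. Speed limits (rad/s): [2.57, 2.57, 3.14, 3.14, 3.14, 3.14, 3.14].

### API

Orientations are given as a unit quaternion [w, x, y, z].
In Python, from plant import env gives the robot as it stands. The module is installed in compiled form; this text tells all that it offers.
- The arm moves only by the tool carry_out, never from a script. Its argument "series" is a list of rows, each an object with "xyz": the shift along the tool's x, y, z in units of 50 mm (1.0 is 50 mm), a list of three; "yaw": the turn about the tool's z in units of 6 degrees (1.0 is 6 degrees); "hand": the opening, from 0 (shut) to 1 (fully open). A call has 1 to 12 rows; each row shifts and turns the commanded pose from where the row before left it, along the tool's axes as they then stand; what a row does not reach is not made up. A row lasts 1/8 s, in which the tool goes at most 62.5 mm and 10.7 degrees, less where a joint would pass 70% of its speed; a pose out of reach is approached as far as the arm can. A call is refused whole if a number of a shift passes 1 or a number of a turn 1, either way. A call with a gripper value outside its range is refused whole. The fingers move at their own pace and stop on an object; "force" is the grip in N (left out, the last holds). Time passes only in rows, so rows that do not move let the fingers close. It gives the time, the measured TCP pose, the force, the opening and the grip force at its end, in the units of the state.
- env.get_state(): the state, without advancing time (a new reading comes with each control period).
- env.get_image(name): name is "side" or "top" or "wrist"; returns (picture, depth): 384x512x3 uint8, red, green, blue; 384x512 float32, m along the optical axis (not along the pixel's ray), 0 where there is no reading.
- env.camera_params(name): a dict with "fx", "fy", "cx", "cy" (pixels), "k1" (the pictures are not rectified: a ray, as slopes to the right and down, at radius r is drawn at 1 + k1 r^2 times it, then the intrinsics apply), "world_from_camera" (4x4, takes a point from camera to world coordinates); the wrist camera has in their place "mount" (4x4, takes a point from camera to tool coordinates, whose origin is the TCP and whose axes are the flange's). Camera axes: x right, y down, z forward; pixel columns grow to the right and rows downward; lengths in m; the calibration is good to about 2 mm. A picture is of the moment at which its call begins: read the wrist's pose just before it. camera_params takes no time and is no camera call.
- env.job_done(): hands the job in; it is judged then, once.
The state is a dict: "time": time; "qpos": joint angles; "dq": joint speeds; "joint_torque": joint torques, N m; "ee_pos": TCP position; "orientation": TCP orientation; "contact_force": force on the tool from outside, world axes, zero at the start; "torque": the same for the moment, N m; "finger_gap": opening from 0.0 (shut) to 1.0 (fully open); "grasp_force": force on a finger pad.
Only numpy, scipy, OpenCV 4.12 (cv2) and the standard library are available. Lean on these libraries where they do the work, as an engineer would, in place of code of your own. Each camera call takes 0.05 s, during which the arm holds its last target. There are 200 camera calls.

## Working session

There is one attempt and no reset: what is moved stays moved. The work goes in short steps, Python scripts to look and compute and a tool call to move; the robot and the scene stay as the last step left them, time stands still between calls to the robot, and variables do not carry over. Pictures are saved under pics/ and viewed, at most 10 in all, crops included, and the job is handed in when it is done.

Besides the shell and the picture viewer there is one more tool, called after "Request:" as a command line: name --argument value ..., lists and objects as JSON in quotes. carry_out: Moves the arm, as the interface text tells. Its arguments: {"type":"object","properties":{"series":{"type":"array","items":{"type":"object","properties":{"xyz":{"type":"array","items":{"type":"number"}},"yaw":{"type":"number"},"hand":{"type":"number"}}}},"force":{"type":"number"}},"required":["series"]}

```bash
mkdir -p pics; cat > h.py <<'E'
import numpy as np, cv2
from plant import env
from scipy.spatial.transform import Rotation as R
def tool():
    s=env.get_state(); q=s["orientation"]; T=np.eye(4)
    T[:3,:3]=R.from_quat([q[1],q[2],q[3],q[0]]).as_matrix(); T[:3,3]=s["ee_pos"]; return T
def grab(n,f=None):
    T=tool(); im,d=env.get_image(n); p=env.camera_params(n)
    W=T@np.array(p["mount"]) if n=="wrist" else np.array(p["world_from_camera"])
    if f: cv2.imwrite(f,im[:,:,::-1])
    return im,d,p,W
def rays(uv,p,W):
    uv=np.atleast_2d(np.array(uv,float))
    K=np.array([[p["fx"],0,p["cx"]],[0,p["fy"],p["cy"]],[0,0,1]])
    u=cv2.undistortPoints(uv[:,None],K,np.array([p["k1"],0,0,0,0.]))[:,0]
    return np.c_[u,np.ones(len(u))]@W[:3,:3].T, W[:3,3]
def onplane(uv,z,p,W):
    d,o=rays(uv,p,W); return o+d*((z-o[2])/d[:,2])[:,None]
def cloud(d,p,W):
    v,u=np.mgrid[:d.shape[0],:d.shape[1]]
    r,o=rays(np.c_[u.ravel(),v.ravel()],p,W)
    return (o+r*d.ravel()[:,None]).reshape(*d.shape,3)
E
python3 - <<'E'
from h import *
s=env.get_state(); print(s, env.grip_depth)
for n in("side","top","wrist"):
    im,d,p,W=grab(n,f"pics/{n}0.png"); np.savez(f"{n}0.npz",im=im,d=d,W=W); print(n,p["fx"],p["k1"],W.round(3).tolist())
a=[cv2.imread(f"pics/{n}0.png") for n in("side","top")]
cv2.imwrite("pics/both.png",cv2.resize(np.vstack(a),None,fx=.78,fy=.78))
E
```

```text
{'time': 0.0, 'qpos': array([-1.32291635,  0.3218412 , -0.07010285,  1.45167042,  0.02264986,
        1.37079877, -0.05690304]), 'dq': array([ 0.00085714, -0.00052662, -0.00097585,  0.00151204, -0.00128124,
        0.00110569, -0.00084798]), 'joint_torque': array([-7.84378663e-04, -4.91291428e+01, -4.04379778e-01, -3.12533998e+01,
       -6.38109958e-02,  4.36471333e-02,  1.89954458e-04]), 'ee_pos': array([0.15050371, 0.63176729, 0.22145216]), 'orientation': array([-4.21486906e-05,  1.16596828e-01,  9.93178860e-01, -9.64335344e-04]), 'contact_force': array([ 0.29964224, -0.86481319,  1.00082307]), 'torque': array([-0.01546178,  0.01255181, -0.01559762]), 'grasp_force': 0.0, 'finger_gap': 0.9989879908865087} 0.0187
side 350.7149848625157 0.008404899501727623 [[0.877, -0.256, 0.406, 0.238], [-0.48, -0.458, 0.748, -0.66], [-0.005, -0.851, -0.525, 0.58], [0.0, 0.0, 0.0, 1.0]]
top 369.9022377241521 -0.1069921103400753 [[0.01, -0.982, 0.188, 0.37], [-1.0, -0.014, -0.022, 0.016], [0.024, -0.188, -0.982, 1.303], [0.0, 0.0, 0.0, 1.0]]
wrist 302.0853452687686 -0.07964757908020373 [[0.231, 0.933, 0.275, 0.076], [0.973, -0.221, -0.068, 0.651], [-0.002, 0.283, -0.959, 0.383], [0.0, 0.0, 0.0, 1.0]]
```

View pics/top0.png

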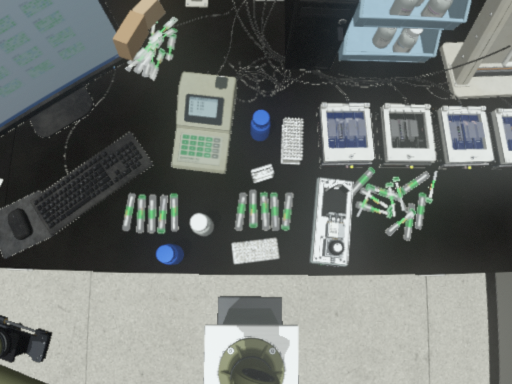

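View pics/side0.png

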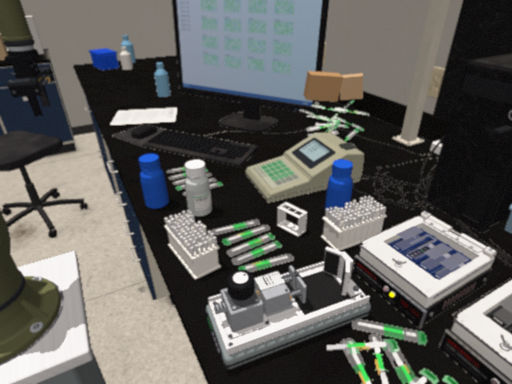

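The top view shows the bottle's white cap near (201,224), with blue decoys at (168,254) and (260,120). The shaker is around (332,222), with its knob at (337,248) and the V at the far end. In the side view the cap is at (196,168), the knob at (240,285), the jaw at (297,285) and the V at (340,268).

```bash
python3 - <<'E'
from h import *
for n,boxes in (("top",{"cap":(185,210,217,240),"shk":(305,172,358,268),"knob":(326,238,348,260)}),("side",{"cap":(182,155,212,218),"knob":(225,268,258,302)})):
    z=np.load(n+"0.npz"); p=env.camera_params(n); C=cloud(z["d"],p,z["W"]); im=z["im"].astype(int)
    for k,(a,b,c,e) in boxes.items():
        P=C[b:e,a:c].reshape(-1,3); col=im[b:e,a:c].reshape(-1,3)
        for lo,hi in {"cap":[(.1,.14),(.14,.17)],"shk":[(.02,.06),(.06,.08),(.08,.14)],"knob":[(.09,.2)]}[k]:
            m=(P[:,2]>lo)&(P[:,2]<hi)
            if m.sum()<5: print(n,k,lo,m.sum());continue
            Q=P[m]; r=cv2.minAreaRect(Q[:,:2].astype(np.float32)*1000)
            print(n,k,lo,hi,m.sum(),Q.mean(0).round(4),np.percentile(Q,[1,99],axis=0).round(3).tolist(),"rect",np.round(r[0],1),np.round(r[1],1),round(r[2],1))
E
python3 - <<'E'
import cv2
im=cv2.imread("pics/side0.png")
cv2.imwrite("pics/c1.png",cv2.resize(im[235:365,195:385],None,fx=4,fy=4,interpolation=cv2.INTER_CUBIC))
E
```

```text
top cap 0.1 0.14 87 [0.473  0.1543 0.1116] [[0.453, 0.137, 0.101], [0.511, 0.195, 0.139]] rect [476.6 159.4] [42.5 64.1] 48.8
top cap 0.14 0.17 247 [0.4832 0.1674 0.1533] [[0.459, 0.142, 0.144], [0.509, 0.193, 0.159]] rect [483.2 168.3] [53.3 52.7] 40.9
top shk 0.02 0.06 2133 [ 0.5075 -0.2635  0.0495] [[0.354, -0.343, 0.023], [0.65, -0.199, 0.06]] rect [ 503.9 -271.3] [132.  303.4] 85.3
top shk 0.06 0.08 230 [ 0.5198 -0.269   0.0654] [[0.372, -0.347, 0.06], [0.643, -0.204, 0.079]] rect [ 504.9 -274.9] [120.8 281.7] 83.8
top shk 0.08 0.14 796 [ 0.4862 -0.2699  0.1064] [[0.368, -0.317, 0.082], [0.629, -0.235, 0.131]] rect [ 497.3 -270.4] [ 77.2 271.2] 82.1
top knob 0.09 0.2 357 [ 0.4098 -0.2617  0.1271] [[0.374, -0.295, 0.094], [0.442, -0.239, 0.153]] rect [ 408.2 -267.6] [57.6 68.2] 88.9
side cap 0.1 0.14 299 [0.4819 0.1513 0.1175] [[0.457, 0.138, 0.1], [0.515, 0.178, 0.139]] rect [483.2 156.4] [37.1 63.3] 73.2
side cap 0.14 0.17 226 [0.4851 0.162  0.1503] [[0.461, 0.142, 0.14], [0.513, 0.194, 0.155]] rect [487.8 169.1] [54.2 54.8] 16.7
side knob 0.09 0.2 928 [ 0.4112 -0.2714  0.1329] [[0.387, -0.288, 0.099], [0.451, -0.243, 0.149]] rect [ 418.5 -264.3] [52.2 69.1] 82.3
```

View pics/c1.png

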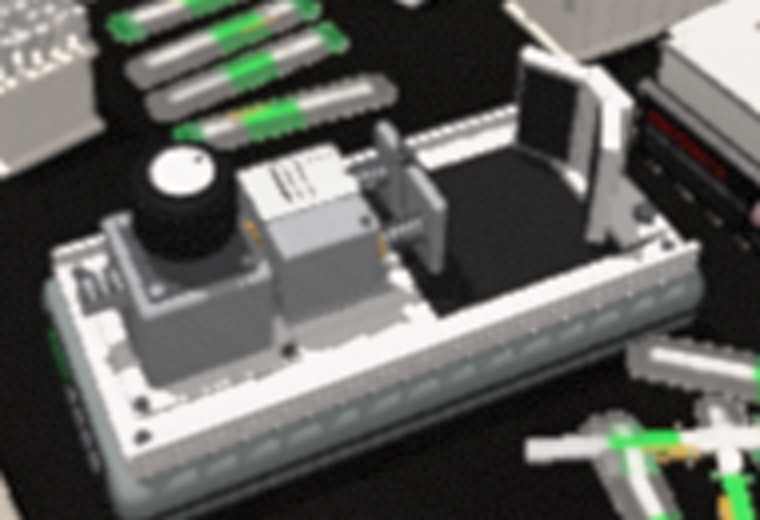

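The crop shows the knob with a white disc at left, and the gauge plate with black lines on the carriage at about (290,180). The two-rod jaw is at (415,200) and the V, facing the jaw, at (580,140). The shaker is yawed about -5°. I'm moving above the bottle to measure from closer.

Request:
carry_out --series '[{"xyz": [-0.3, -0.3, -0.4], "yaw": 0, "hand": 1}, {"xyz": [-0.75, -0.65, -0.4], "yaw": 0, "hand": 1}, {"xyz": [-0.75, -0.65, -0.4], "yaw": 0, "hand": 1}, {"xyz": [-0.75, -0.65, 0], "yaw": 0, "hand": 1}, {"xyz": [-0.75, -0.65, 0], "yaw": 0, "hand": 1}, {"xyz": [-0.75, -0.65, 0], "yaw": 0, "hand": 1}, {"xyz": [-0.75, -0.65, 0], "yaw": 0, "hand": 1}, {"xyz": [-0.75, -0.65, 0], "yaw": 0, "hand": 1}, {"xyz": [-0.75, -0.65, 0], "yaw": 0, "hand": 1}, {"xyz": [-0.75, -0.65, 0], "yaw": 0, "hand": 1}, {"xyz": [-0.75, -0.65, 0], "yaw": 0, "hand": 1}, {"xyz": [-0.6, -0.5, 0], "yaw": 0, "hand": 1}]'

```text
time: 1.65
ee_pos: [0.4755, 0.1778, 0.2825]
orientation: [0.0, 0.117, 0.993, 0.0]
contact_force: [-0.6, -0.2, 0.9]
finger_gap: 0.999
grasp_force: 0.0
```

```bash
python3 - <<'E'
from h import *
print(env.get_state()["qpos"].round(3))
im,d,p,W=grab("wrist","pics/w1.png"); C=cloud(d,p,W)
P=C.reshape(-1,3); m=(P[:,2]>.145)&(P[:,2]<.165)&(np.hypot(P[:,0]-.485,P[:,1]-.168)<.05)
print(m.sum(), cv2.minEnclosingCircle(P[m][:,:2].astype(np.float32)*1000), P[m].mean(0))
q=(m.reshape(d.shape)).astype(np.uint8)
c,_=cv2.findContours(q,0,2); c=max(c,key=cv2.contourArea)
Q=onplane(c[:,0],.154,p,W); print("ray circle",cv2.minEnclosingCircle(Q[:,:2].astype(np.float32)*1000))
E
```

```text
[-0.794 -0.018  0.38   1.716  0.007  1.442  0.921]
2125 ((486.7124328613281, 171.47723388671875), 27.072528839111328) [0.48548849 0.1717822  0.15167445]
ray circle ((485.2330627441406, 172.10757446289062), 27.09548568725586)
```

View pics/w1.png

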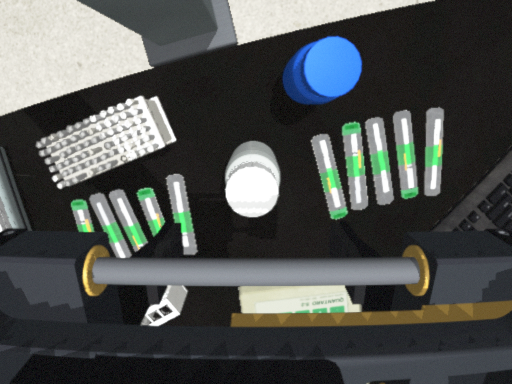

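The wrist view shows the white cap centred at about (252,190), with clear space for both fingers. Its radius of 27.1 mm matches the given 27 mm.

Request:
carry_out --series '[{"xyz": [-0.12, -0.04, 0.4], "yaw": 0, "hand": 1}, {"xyz": [-0.1, -0.04, 0.8], "yaw": 0, "hand": 1}, {"xyz": [0, 0, 0.8], "yaw": 0, "hand": 1}, {"xyz": [0, 0, 0.6], "yaw": 0, "hand": 1}, {"xyz": [0, 0, 0.4], "yaw": 0, "hand": 1}, {"xyz": [0, 0, 0.29], "yaw": 0, "hand": 1}, {"xyz": [0, 0, 0], "yaw": 0, "hand": 1}]' --force 25

```text
time: 2.58
ee_pos: [0.4837, 0.1733, 0.1172]
orientation: [-0.001, 0.117, 0.993, -0.001]
contact_force: [0.8, 1.4, -0.7]
finger_gap: 0.999
grasp_force: 0.0
```

Request:
carry_out --series '[{"xyz": [0, 0, 0], "yaw": 0, "hand": 0.4}, {"xyz": [0, 0, 0], "yaw": 0, "hand": 0.4}, {"xyz": [0, 0, 0], "yaw": 0, "hand": 0.4}, {"xyz": [0, 0, 0], "yaw": 0, "hand": 0.4}, {"xyz": [0, 0, 0], "yaw": 0, "hand": 0.4}]' --force 25

```text
time: 3.2
ee_pos: [0.4846, 0.1732, 0.1183]
orientation: [0.0, 0.117, 0.993, -0.0]
contact_force: [-0.6, -2.1, 2.6]
finger_gap: 0.622
grasp_force: 25.0
```

Gripped: the gap reads 54 mm. Next I lift and travel to a hover beside the shaker's V for a close look.

Request:
carry_out --series '[{"xyz": [0, 0, -0.3], "yaw": 0, "hand": 0.4}, {"xyz": [0, 0, -0.7], "yaw": 0, "hand": 0.4}, {"xyz": [0, 0, -0.8], "yaw": 0, "hand": 0.4}, {"xyz": [-0.2, -0.2, -0.8], "yaw": 0, "hand": 0.4}, {"xyz": [-0.5, -0.5, -0.6], "yaw": 0, "hand": 0.4}, {"xyz": [-0.8, -0.7, -0.2], "yaw": 0, "hand": 0.4}, {"xyz": [-0.8, -0.7, 0], "yaw": 0, "hand": 0.4}, {"xyz": [-0.8, -0.7, 0], "yaw": 0, "hand": 0.4}, {"xyz": [-0.8, -0.7, 0], "yaw": 0, "hand": 0.4}, {"xyz": [-0.8, -0.6, 0], "yaw": 0, "hand": 0.4}, {"xyz": [-0.6, -0.5, 0], "yaw": 0, "hand": 0.4}, {"xyz": [-0.2, -0.1, 0], "yaw": 0, "hand": 0.4}]'

```text
time: 4.7
ee_pos: [0.6975, -0.122, 0.2873]
orientation: [-0.001, 0.119, 0.993, -0.001]
contact_force: [-0.2, 0.2, -2.5]
finger_gap: 0.621
grasp_force: 25.0
```

```bash
python3 - <<'E'
from h import *
s=env.get_state(); print(s["ee_pos"],s["qpos"].round(3),s["finger_gap"],s["grasp_force"],s["contact_force"])
im,d,p,W=grab("wrist","pics/w2.png"); np.savez("w2.npz",im=im,d=d,W=W); print(W.round(3).tolist())
cv2.imwrite("pics/w2b.png",cv2.resize(im[:,:,::-1],(800,600)))
E
```

```text
[ 0.69753503 -0.12202218  0.28725693] [-0.278  0.481  0.636  1.196 -0.276  1.55   1.641] 0.6209176295595281 24.96515303850174 [-0.22209923  0.2251712  -2.52243122]
[[0.235, 0.933, 0.273, 0.623], [0.972, -0.225, -0.069, -0.103], [-0.003, 0.282, -0.959, 0.448], [0.0, 0.0, 0.0, 1.0]]
```

View pics/w2b.png

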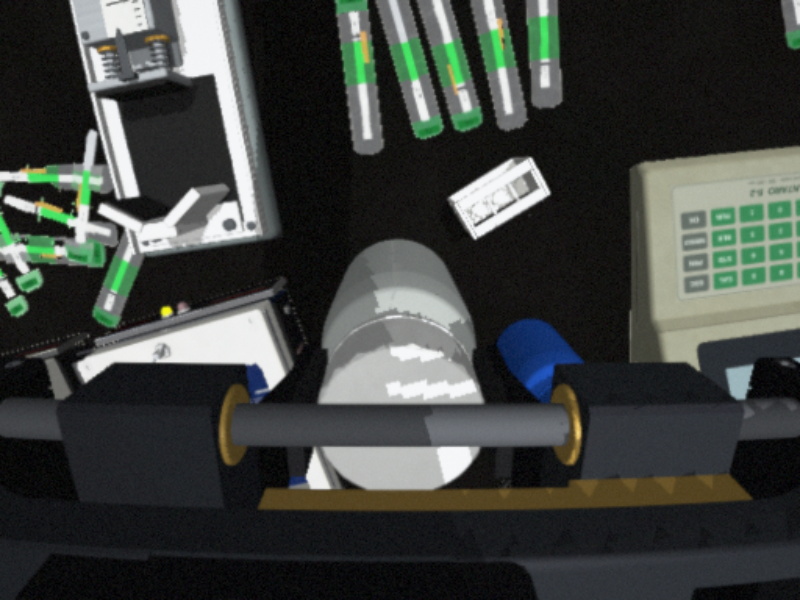

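The wrist view at 800x600 shows the V's top edges from (100,210) via (155,240) to (215,190). The jaw is at (140,85), the gauge and pointer at (125,40), and the dark mat between them. The bottle hangs straight.

```bash
python3 - <<'E'
from h import *
def load(n):
    z=np.load(n+".npz"); p=env.camera_params(n if n=="wrist" else ("wrist" if n=="w2" else n[:-1])); return z["im"],z["d"],p,z["W"],cloud(z["d"],p,z["W"])
im,d,p,W,C=load("w2"); P=C.reshape(-1,3)
reg=(P[:,0]>.34)&(P[:,0]<.68)&(P[:,1]<-.18)&(P[:,1]>-.36)
# shaker +y edge: 
E=[]
for x in np.arange(.5,.64,.005):
    m=reg&(abs(P[:,0]-x)<.0025)&(P[:,2]>.035)&(P[:,2]<.075)
    if m.sum()>5: E.append((x,np.percentile(P[m][:,1],99)))
E=np.array(E); k=np.polyfit(E[:,0],E[:,1],1); print("edge slope deg",np.degrees(np.arctan(k[0])), np.std(E[:,1]-np.polyval(k,E[:,0])),"edge y at .5",np.polyval(k,.5))
for n in("side0","top0","w2"):
    C2=load(n)[4].reshape(-1,3); r=(C2[:,0]>.33)&(C2[:,0]<.68)&(C2[:,1]<-.18)&(C2[:,1]>-.37)&(C2[:,2]>.045)&(C2[:,2]<.056)
    rr=cv2.minAreaRect(C2[r][:,:2].astype(np.float32)*1000); print(n,r.sum(),np.round(rr[0],1),np.round(rr[1],1),round(rr[2],2))
# V top surface
a=np.radians(-5); ex=np.array([np.cos(a),np.sin(a)]); ey=np.array([-np.sin(a),np.cos(a)])
for n in("w2","side0","top0"):
    C2=load(n)[4].reshape(-1,3); r=(C2[:,0]>.55)&(C2[:,0]<.68)&(C2[:,1]<-.18)&(C2[:,1]>-.37)&(C2[:,2]>.108)&(C2[:,2]<.135)
    Q=C2[r]; u=(Q[:,:2]-[.5,-.27])@ex; v=(Q[:,:2]-[.5,-.27])@ey
    print(n,r.sum(),np.median(Q[:,2]).round(4))
    print([(int(b),int(np.percentile(u[abs(v*1000-b)<1.5],5)*1000),int(np.percentile(u[abs(v*1000-b)<1.5],95)*1000)) for b in range(-60,61,3) if (abs(v*1000-b)<1.5).sum()>1])
E
```

```text
edge slope deg -5.93674276020688 0.0004470485421514551 edge y at .5 -0.20999561634715264
side0 3771 [ 507.8 -275.4] [118.3 286.2] 84.13
top0 1440 [ 506.  -274.5] [120.9 287.8] 84.35
w2 8294 [ 554.5 -277.5] [117.7 192.5] 84.16
w2 936 0.1174
[(-42, 107, 111), (-39, 103, 112), (-36, 102, 113), (-33, 104, 115), (-30, 106, 118), (-27, 108, 120), (-24, 111, 121), (-21, 113, 124), (-18, 115, 133), (-15, 116, 133), (-12, 120, 134), (-9, 123, 134), (-6, 124, 134), (-3, 123, 134), (0, 123, 135), (3, 124, 134), (6, 119, 134), (9, 118, 135), (12, 114, 128), (15, 112, 124), (18, 110, 122), (21, 108, 120), (24, 106, 118), (27, 103, 116), (30, 104, 114), (33, 105, 112), (36, 108, 110)]
side0 313 0.1182
[(-45, 108, 109), (-42, 103, 110), (-39, 102, 108), (-36, 103, 113), (-33, 104, 115), (-30, 107, 118), (-27, 110, 119), (-24, 113, 121), (-21, 115, 132), (-18, 117, 132), (-15, 118, 133), (-12, 123, 133), (-9, 123, 133), (-6, 122, 132), (-3, 122, 131), (0, 123, 134), (3, 119, 131), (6, 115, 129), (9, 114, 132), (12, 112, 122), (15, 110, 118), (18, 108, 122), (21, 106, 117), (24, 104, 115), (27, 104, 110), (30, 104, 111)]
top0 111 0.1194
[(-42, 102, 108), (-39, 99, 102), (-36, 101, 110), (-33, 104, 114), (-30, 105, 116), (-27, 109, 116), (-24, 110, 120), (-21, 113, 130), (-18, 114, 126), (-15, 119, 129), (-12, 121, 129), (-9, 120, 129), (-6, 121, 129), (-3, 121, 129), (0, 120, 131), (3, 121, 131), (6, 113, 131), (9, 115, 129), (12, 111, 120), (15, 108, 113), (18, 108, 117), (21, 104, 112), (27, 102, 112), (30, 102, 108)]
```

```bash
python3 - <<'E'
from h import *
a=np.radians(-5.85); ex=np.array([np.cos(a),np.sin(a)]); ey=np.array([-np.sin(a),np.cos(a)]); o=np.array([.507,-.275])
T=None
for n,c in(("w2","wrist"),("side0","side"),("top0","top")):
    z=np.load(n+".npz"); p=env.camera_params(c); C=cloud(z["d"],p,z["W"]).reshape(-1,3)
    def uv(m): return (C[m][:,:2]-o)@ex*1000,(C[m][:,:2]-o)@ey*1000
    near=(abs((C[:,:2]-o)@ex)<.16)&(abs((C[:,:2]-o)@ey)<.07)
    u,v=uv(near&(C[:,2]>.110)&(C[:,2]<.135)&((C[:,:2]-o)@ex>.08))
    L=[]
    for lo,hi in((-33,-13),(13,33)):
        pts=[(b,np.percentile(u[abs(v-b)<1.5],4)) for b in np.arange(lo,hi+1,2) if (abs(v-b)<1.5).sum()>2]
        pts=np.array(pts); k=np.polyfit(pts[:,0],pts[:,1],1); L.append(k)
    (k1,c1),(k2,c2)=L
    # u = k v + c ; centre on low-u side at distance 34
    A=np.array([[1,-k1],[1,-k2]]); B=[c1-34*np.hypot(1,k1),c2-34*np.hypot(1,k2)]
    s=np.linalg.solve(A,B); print(n,np.round(L,2).tolist(),"nest uv",s.round(1),"world",(o+s[0]/1000*ex+s[1]/1000*ey).round(4))
    # jaw: points z .07-.108, u between carriage and nest
    for nm,lo,hi,ul,uh in(("jaw",.075,.107,-20,40),("carr",.085,.13,-80,20),("knobtop",.14,.16,-150,-60)):
        uu=(C[:,:2]-o)@ex*1000; u,v=uv(near&(C[:,2]>lo)&(C[:,2]<hi)&(uu>ul)&(uu<uh))
        if len(u)>10: 
            zz=C[near&(C[:,2]>lo)&(C[:,2]<hi)&(uu>ul)&(uu<uh)][:,2]
            print("  ",nm,len(u),"u",np.percentile(u,[2,50,98]).round(1),"v",np.percentile(v,[2,50,98]).round(1),"z",np.percentile(zz,[50,98]).round(4), np.histogram(u,np.arange(ul,uh+1,5))[0].tolist() if nm!="knobtop" else cv2.minEnclosingCircle(np.c_[u,v].astype(np.float32)))
E
```

```text
w2 [[0.64, 115.46], [-0.77, 120.88]] nest uv [76.4  2. ] world [ 0.5832 -0.2808]
   jaw 1563 u [-18.9   2.3  23.7] v [-23.9   8.5  30.9] z [0.0939 0.1068] [137, 376, 121, 102, 92, 81, 36, 196, 422, 0, 0, 0]
   carr 2509 u [-37.8 -13.6  19.3] v [-24.4   5.9  30.3] z [0.1065 0.113 ] [0, 0, 0, 0, 0, 0, 0, 20, 99, 227, 276, 280, 267, 408, 145, 127, 117, 106, 89, 348]
side0 [[0.68, 117.86], [-0.61, 115.79]] nest uv [76.3 -0.5] world [ 0.5829 -0.2833]
   jaw 367 u [-18.6  13.3  22.9] v [-29.3 -18.9  26.8] z [0.0923 0.1067] [33, 17, 11, 29, 25, 26, 171, 21, 34, 0, 0, 0]
   carr 1436 u [-77.2 -33.9  17. ] v [-28.8 -11.1  25. ] z [0.1071 0.1145] [54, 61, 49, 8, 171, 88, 91, 87, 89, 86, 82, 86, 84, 44, 19, 36, 32, 33, 176, 60]
   knobtop 473 u [-115.8  -96.   -74.3] v [-21.1  -4.3  18.1] z [0.1475 0.1495] ((-94.9913558959961, -0.14652712643146515), 24.23348617553711)
top0 [[0.65, 115.05], [-0.52, 112.75]] nest uv [74.5 -0.1] world [ 0.5811 -0.2827]
   jaw 92 u [-18.4   6.1  19.4] v [-26.4   5.8  28.9] z [0.0948 0.1065] [4, 10, 13, 9, 9, 15, 17, 13, 2, 0, 0, 0]
   carr 454 u [-74.6 -31.7  18.4] v [-28.3   3.1  28.3] z [0.1085 0.1152] [8, 17, 28, 11, 31, 30, 26, 31, 29, 30, 26, 28, 20, 17, 14, 13, 12, 19, 39, 25]
   knobtop 176 u [-116.4  -95.9  -74.8] v [-21.8   0.6  20.8] z [0.1485 0.1528] ((-95.54023742675781, -0.09289679676294327), 23.439828872680664)
```

Checks hold. The knob is at u=-95 mm with its top at z≈0.149. The nest is at u≈76, v≈0, and the jaw at u≈24, so the gap is about 18 mm wider than the bottle, inside the given 8–25. I'm aiming for the middle, u=68.

Request:
carry_out --series '[{"xyz": [0.13, -0.3, 0], "yaw": 0, "hand": 0.4}, {"xyz": [0.3, -0.7, 0], "yaw": 0, "hand": 0.4}, {"xyz": [0.4, -0.88, 0], "yaw": 0, "hand": 0.4}, {"xyz": [0.4, -0.9, 0], "yaw": 0, "hand": 0.4}, {"xyz": [0.3, -0.7, 0], "yaw": 0, "hand": 0.4}, {"xyz": [0.1, -0.2, 0], "yaw": 0, "hand": 0.4}, {"xyz": [0, 0, 0.4], "yaw": 0, "hand": 0.4}, {"xyz": [0, 0, 0.4], "yaw": 0, "hand": 0.4}, {"xyz": [0, 0, 0], "yaw": 0, "hand": 0.4}]'

```text
time: 5.88
ee_pos: [0.5749, -0.2765, 0.2458]
orientation: [-0.002, 0.115, 0.993, 0.001]
contact_force: [0.5, 0.7, -2.1]
finger_gap: 0.618
grasp_force: 25.0
```

```bash
python3 - <<'E'
from h import *
s=env.get_state(); print(s["ee_pos"],s["orientation"],s["contact_force"])
im,d,p,W=grab("side"); cv2.imwrite("pics/s2.png",cv2.resize(im[170:350,190:400,::-1],None,fx=3.3,fy=3.3,interpolation=cv2.INTER_CUBIC))
C=cloud(d,p,W).reshape(-1,3); e=s["ee_pos"]
for lo,hi in((.09,.12),(.12,.15),(.15,.19)):
    m=(np.hypot(C[:,0]-e[0],C[:,1]-e[1])<.045)&(C[:,2]>lo)&(C[:,2]<hi); Q=C[m]
    if len(Q)>20:
        A=np.c_[2*Q[:,:2],np.ones(len(Q))]; x=np.linalg.lstsq(A,(Q[:,:2]**2).sum(1),rcond=None)[0]; print(lo,len(Q),x[:2].round(4),"r",np.sqrt(x[2]+x[0]**2+x[1]**2).round(4))
E
```

```text
[ 0.5749011  -0.27653395  0.24578015] [-0.00196166  0.11547279  0.99330814  0.00106357] [ 0.53541872  0.66368404 -2.11912644]
0.12 266 [ 0.5773 -0.2783] r 0.0336
0.15 654 [ 0.5777 -0.2783] r 0.0338
```

View pics/s2.png

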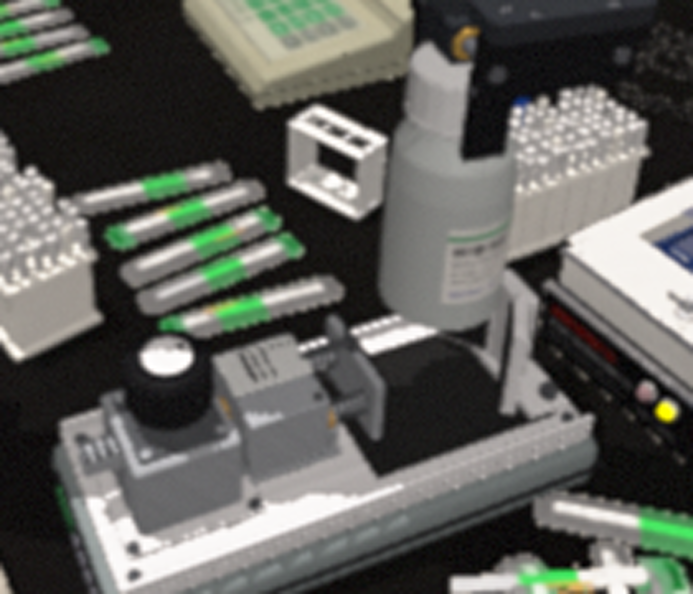

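The side view shows the bottle hanging upright over the mat between jaw and V. The fitted axis is (0.5775, -0.2783), so I correct by about 5 mm and lower.

Request:
carry_out --series '[{"xyz": [0.06, -0.08, 0], "yaw": 0, "hand": 0.4}, {"xyz": [0, 0, 0.4], "yaw": 0, "hand": 0.4}, {"xyz": [0, 0, 0.5], "yaw": 0, "hand": 0.4}, {"xyz": [0, 0, 0.3], "yaw": 0, "hand": 0.4}, {"xyz": [0, 0, 0.15], "yaw": 0, "hand": 0.4}, {"xyz": [0, 0, 0], "yaw": 0, "hand": 0.4}]'

```text
time: 6.68
ee_pos: [0.5716, -0.2821, 0.1802]
orientation: [-0.0, 0.117, 0.993, 0.0]
contact_force: [0.0, -0.1, -2.5]
finger_gap: 0.617
grasp_force: 25.0
```

Request:
carry_out --series '[{"xyz": [0, 0, 0.1], "yaw": 0, "hand": 0.4}, {"xyz": [0, 0, 0.06], "yaw": 0, "hand": 0.4}, {"xyz": [0, 0, 0], "yaw": 0, "hand": 0.4}]'

```text
time: 7.05
ee_pos: [0.5717, -0.282, 0.1725]
orientation: [-0.0, 0.117, 0.993, 0.0]
contact_force: [0.1, -0.4, -2.3]
finger_gap: 0.619
grasp_force: 25.0
```

Request:
carry_out --series '[{"xyz": [0, 0, 0.02], "yaw": 0, "hand": 0.4}, {"xyz": [0, 0, 0.02], "yaw": 0, "hand": 0.4}, {"xyz": [0, 0, 0], "yaw": 0, "hand": 0.4}]'

```text
time: 7.42
ee_pos: [0.5718, -0.2821, 0.1706]
orientation: [0.0, 0.117, 0.993, 0.0]
contact_force: [-0.5, -0.6, -3.3]
finger_gap: 0.621
grasp_force: 25.0
```

Request:
carry_out --series '[{"xyz": [0, 0, 0.02], "yaw": 0, "hand": 0.4}, {"xyz": [0, 0, 0.02], "yaw": 0, "hand": 0.4}, {"xyz": [0, 0, 0], "yaw": 0, "hand": 0.4}]'

```text
time: 7.8
ee_pos: [0.5724, -0.2825, 0.1703]
orientation: [0.001, 0.117, 0.993, 0.0]
contact_force: [-0.8, 0.9, 5.1]
finger_gap: 0.624
grasp_force: 24.9
```

It's standing on the mat. I release and rise.

Request:
carry_out --series '[{"xyz": [0, 0, -0.03], "yaw": 0, "hand": 0.7}, {"xyz": [0, 0, 0], "yaw": 0, "hand": 1}, {"xyz": [0, 0, 0], "yaw": 0, "hand": 1}, {"xyz": [0, 0, 0], "yaw": 0, "hand": 1}, {"xyz": [0, 0, -0.3], "yaw": 0, "hand": 1}, {"xyz": [0, 0, -0.8], "yaw": 0, "hand": 1}, {"xyz": [0, 0, -0.9], "yaw": 0, "hand": 1}, {"xyz": [0, 0, -0.1], "yaw": 0, "hand": 1}, {"xyz": [0, 0, 0], "yaw": 0, "hand": 1}]'

```text
time: 8.93
ee_pos: [0.5719, -0.2822, 0.2757]
orientation: [0.001, 0.117, 0.993, -0.0]
contact_force: [0.6, 0.0, -0.9]
finger_gap: 1.002
grasp_force: 0.0
```

```bash
python3 - <<'E'
from h import *
s=env.get_state(); print(s["ee_pos"],s["qpos"].round(3),s["contact_force"])
im,d,p,W=grab("wrist","pics/w3.png"); np.savez("w3.npz",im=im,d=d,W=W); C=cloud(d,p,W).reshape(-1,3)
a=np.radians(-5.85); ex=np.array([np.cos(a),np.sin(a)]); ey=np.array([-np.sin(a),np.cos(a)]); o=np.array([.507,-.275])
for lo,hi,r0,c0 in((.195,.215,.06,(.572,-.282)),(.14,.16,.04,(.412,-.265))):
    m=(np.hypot(C[:,0]-c0[0],C[:,1]-c0[1])<r0)&(C[:,2]>lo)&(C[:,2]<hi); Q=C[m]
    if len(Q)>20:
        (x,y),r=cv2.minEnclosingCircle(Q[:,:2].astype(np.float32)*1000); q=np.array([x,y])/1000-o
        print(x,y,r,"z",np.median(Q[:,2]),"uv",q@ex,q@ey)
cv2.imwrite("pics/w3b.png",cv2.resize(im[:290,100:400,::-1],None,fx=2,fy=2,interpolation=cv2.INTER_CUBIC))
E
```

```text
[ 0.57187376 -0.28223258  0.27572088] [-0.133  0.321  0.712  1.426 -0.209  1.47   1.911] [ 0.59170422  0.01565409 -0.9034472 ]
574.1563110351562 -283.7017822265625 27.22180938720703 z 0.20368978531652027 uv 0.0676934949053692 -0.0018115941228447996
413.8582763671875 -264.2554626464844 23.76470375061035 z 0.14575327195995316 uv -0.093751785862591 0.0011951618330553534
```

View pics/w3b.png

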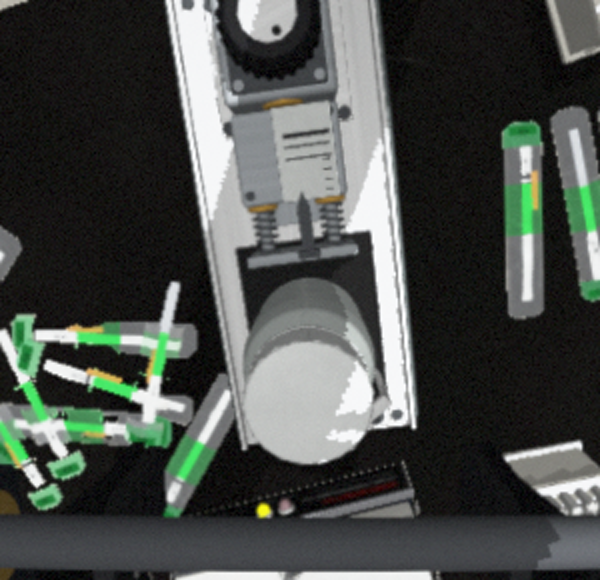

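The picture shows the bottle standing between jaw and V. On the gauge, the thick line is at row 133, the long lines at about 147 and 158, and the pointer tip at (303,195). Moving over the knob now, pre-rotated counter-clockwise to gain turning range.

Request:
carry_out --series '[{"xyz": [0.3, -0.04, 0], "yaw": 0, "hand": 1}, {"xyz": [0.7, -0.1, 0], "yaw": 0, "hand": 1}, {"xyz": [0.8, -0.1, 0], "yaw": 0, "hand": 1}, {"xyz": [0.8, -0.1, 0], "yaw": 0, "hand": 1}, {"xyz": [0.47, -0.08, 0], "yaw": 0, "hand": 1}, {"xyz": [0.1, 0, 0], "yaw": 0, "hand": 1}, {"xyz": [0, 0, 0.4], "yaw": -1, "hand": 1}, {"xyz": [0, 0, 0.4], "yaw": -1, "hand": 1}, {"xyz": [0, 0, 0.4], "yaw": -1, "hand": 1}, {"xyz": [0, 0, 0.3], "yaw": -1, "hand": 1}, {"xyz": [0, 0, 0.1], "yaw": -1, "hand": 1}, {"xyz": [0, 0, 0], "yaw": 0, "hand": 1}]'

```text
time: 10.48
ee_pos: [0.4128, -0.2653, 0.194]
orientation: [-0.001, -0.144, 0.99, 0.0]
contact_force: [0.2, 0.2, 0.6]
finger_gap: 0.999
grasp_force: 0.0
```

```bash
python3 - <<'E'
from h import *
s=env.get_state(); print(s["qpos"].round(3),s["contact_force"]); T=tool(); e=np.array([.413,-.265,.117])-T[:3,3]
print("delta tool units",(T[:3,:3].T@e/.05).round(3), T[:3,:3].round(3).tolist())
# knob from side picture
im,d,p,W=grab("side"); C=cloud(d,p,W).reshape(-1,3)
m=(np.hypot(C[:,0]-.413,C[:,1]+.265)<.035)&(C[:,2]>.142)&(C[:,2]<.155); print(m.sum(),cv2.minEnclosingCircle(C[m][:,:2].astype(np.float32)*1000))
E
```

```text
[-0.244 -0.028  0.757  1.897  0.021  1.267  2.366] [0.18285275 0.21219678 0.55480559]
delta tool units [-0.009  0.003  1.539] [[-0.958, -0.285, -0.002], [-0.285, 0.958, -0.0], [0.002, 0.001, -1.0]]
449 ((412.7252502441406, -265.1441650390625), 23.915077209472656)
```

Request:
carry_out --series '[{"xyz": [0, 0, 0.4], "yaw": 0, "hand": 1}, {"xyz": [0, 0, 0.5], "yaw": 0, "hand": 1}, {"xyz": [0, 0, 0.4], "yaw": 0, "hand": 1}, {"xyz": [0, 0, 0.22], "yaw": 0, "hand": 1}, {"xyz": [0, 0, 0], "yaw": 0, "hand": 1}, {"xyz": [0, 0, 0], "yaw": 0, "hand": 0.45}, {"xyz": [0, 0, 0], "yaw": 0, "hand": 0.45}, {"xyz": [0, 0, 0], "yaw": 0, "hand": 0.45}, {"xyz": [0, 0, 0], "yaw": 0, "hand": 0.45}, {"xyz": [0, 0, 0], "yaw": 0, "hand": 0.45}]' --force 25

```text
time: 11.78
ee_pos: [0.4123, -0.2643, 0.1191]
orientation: [-0.0, -0.145, 0.989, 0.002]
contact_force: [-2.3, 3.9, 3.6]
finger_gap: 0.543
grasp_force: 25.0
```

Request:
carry_out --series '[{"xyz": [0, 0, 0], "yaw": 0.5, "hand": 0.45}, {"xyz": [0, 0, 0], "yaw": 1, "hand": 0.45}, {"xyz": [0, 0, 0], "yaw": 1, "hand": 0.45}, {"xyz": [0, 0, 0], "yaw": 1, "hand": 0.45}, {"xyz": [0, 0, 0], "yaw": 1, "hand": 0.45}, {"xyz": [0, 0, 0], "yaw": 1, "hand": 0.45}, {"xyz": [0, 0, 0], "yaw": 1, "hand": 0.45}, {"xyz": [0, 0, 0], "yaw": 1, "hand": 0.45}, {"xyz": [0, 0, 0], "yaw": 1, "hand": 0.45}, {"xyz": [0, 0, 0], "yaw": 1, "hand": 0.45}, {"xyz": [0, 0, 0], "yaw": 1, "hand": 0.45}, {"xyz": [0, 0, 0], "yaw": 0, "hand": 0.45}]'

```text
time: 13.28
ee_pos: [0.4123, -0.2647, 0.119]
orientation: [-0.001, 0.393, 0.919, 0.001]
contact_force: [-3.4, 3.9, 4.6]
finger_gap: 0.548
grasp_force: 25.0
```

```bash
cat > m.py <<'E'
from h import *
import sys
s=env.get_state(); print(s["time"],s["qpos"][6].round(3),s["torque"].round(2),s["contact_force"].round(1))
a=np.radians(-5.85); ex=np.array([np.cos(a),np.sin(a)]); ey=np.array([-np.sin(a),np.cos(a)]); o=np.array([.507,-.275])
im,d,p,W=grab("side","pics/cur.png"); C=cloud(d,p,W); u=(C[...,:2]-o)@ex*1000; v=(C[...,:2]-o)@ey*1000; z=C[...,2]
m=(u>-80)&(u<60)&(abs(v)<32)
j=m&(z>.07)&(z<.1)&(u>0)&(v<-12)&(v>-27); h,e=np.histogram(u[j],np.arange(0,60,2)); print("jaw hist",h.tolist())
c=m&(z>.085)&(z<.103)&(v<-18); h,e=np.histogram(u[c],np.arange(-60,60,3)); print("carriage side u from -60 by 3",h.tolist())
b=(z>.16)&(z<.21)&(np.abs(u-70)<45)&(abs(v)<45); Q=C[b]; A=np.c_[2*Q[:,:2],np.ones(len(Q))]; x=np.linalg.lstsq(A,(Q[:,:2]**2).sum(1),rcond=None)[0]
q=x[:2]-o; print("cap uv",q@ex,q@ey,np.sqrt(x[2]+x[:2]@x[:2]),len(Q))
# rectified gauge view of the carriage top: rays onto z=.113, 8 px/mm
U,V=np.meshgrid(np.arange(-50,35,1/8),np.arange(30,-30,-1/8)); P=np.stack([o[0]+(U*ex[0]+V*ey[0])/1e3,o[1]+(U*ex[1]+V*ey[1])/1e3,0*U+.113],-1)
Q=(P-W[:3,3])@W[:3,:3]; X=Q[...,:2]/Q[...,2:]; X=X*(1+p["k1"]*(X**2).sum(-1,keepdims=True))
g=cv2.remap(im,(X[...,0]*p["fx"]+p["cx"]).astype(np.float32),(X[...,1]*p["fy"]+p["cy"]).astype(np.float32),cv2.INTER_CUBIC)
cv2.imwrite(sys.argv[1],g[:,:,::-1])
E
python3 m.py pics/g1.png
```

```text
13.275 1.337 [ 1.09  0.48 -0.12] [-3.4  3.9  4.6]
jaw hist [6, 8, 6, 8, 5, 10, 2, 9, 5, 10, 33, 3, 0, 0, 6, 6, 0, 0, 11, 20, 20, 19, 13, 3, 0, 0, 0, 0, 0]
carriage side u from -60 by 3 [0, 0, 18, 10, 13, 8, 12, 10, 10, 11, 11, 11, 11, 12, 8, 11, 11, 10, 6, 4, 7, 7, 4, 10, 8, 5, 15, 24, 9, 5, 3, 0, 3, 19, 17, 14, 15, 3, 0]
cap uv 0.0655561619134143 -0.0060661989747320035 0.0215983634445742 1116
```

View pics/g1.png

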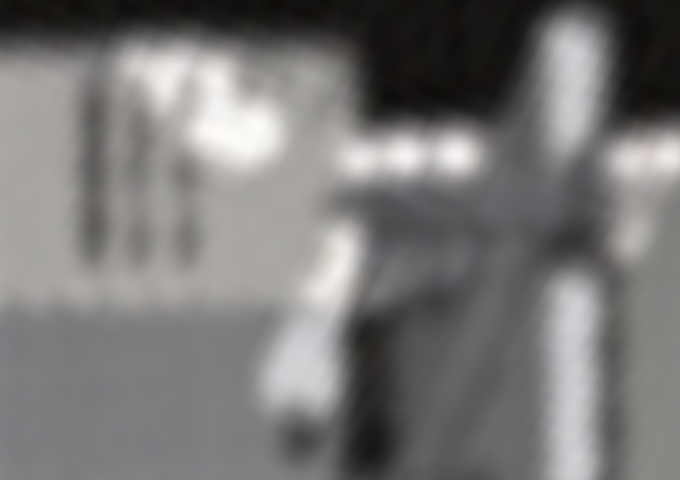

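The rectified gauge has 8 px per mm and starts at u=-50 mm. The thick line is at x≈92 and the long lines at 138 and 187, 6.1 mm apart as specified. The blunt pointer tip is at about (345,200). Nothing has moved yet, so the bar is still idling. From here I track these numerically.

```bash
cat > n.py <<'E'
from h import *
import sys
from scipy.signal import find_peaks
a=np.radians(-5.85); ex=np.array([np.cos(a),np.sin(a)]); ey=np.array([-np.sin(a),np.cos(a)]); o=np.array([.507,-.275])
def meas(im,d,p,W,f=None):
    U,V=np.meshgrid(np.arange(-50,75,1/8),np.arange(30,-30,-1/8)); P=np.stack([o[0]+(U*ex[0]+V*ey[0])/1e3,o[1]+(U*ex[1]+V*ey[1])/1e3,0*U+.113],-1)
    Q=(P-W[:3,3])@W[:3,:3]; X=Q[...,:2]/Q[...,2:]; X=X*(1+p["k1"]*(X**2).sum(-1,keepdims=True))
    g=cv2.cvtColor(cv2.remap(im,(X[...,0]*p["fx"]+p["cx"]).astype(np.float32),(X[...,1]*p["fy"]+p["cy"]).astype(np.float32),cv2.INTER_CUBIC),cv2.COLOR_RGB2GRAY)
    if f: cv2.imwrite(f,g)
    l=g[235:262].astype(float).mean(0); pk,_=find_peaks(-l,prominence=12); 
    print(" lines u",[(round(float(U[0,i]),1),int(l[i])) for i in pk if U[0,i]<40])
    t=g[192:215].astype(float).mean(0); print(" pointer row, 2mm from -50:",t[::16][:45].astype(int).tolist())
    i=np.where(t<135)[0]; 
    C=cloud(d,p,W); u=(C[...,:2]-o)@ex*1000; v=(C[...,:2]-o)@ey*1000; z=C[...,2]
    j=(z>.07)&(z<.1)&(v<-12)&(v>-27)&(u>0)&(u<70); print(" jaw hist 2mm from 10",np.histogram(u[j],np.arange(10,60,2))[0].tolist())
    b=(z>.19)&(z<.209)&(np.hypot(u-70,v)<40); (x,y),r=cv2.minEnclosingCircle(np.c_[u[b],v[b]].astype(np.float32)); print(" cap uv r",round(x,1),round(y,1),round(r,1))
if __name__=="__main__":
    s=env.get_state(); print(round(s["time"],2),"q7",s["qpos"][6].round(3),s["torque"].round(2),s["contact_force"].round(1),s["finger_gap"])
    meas(*grab("side"),*(sys.argv[1:]))
E
python3 - <<'E'
from n import *
z=np.load("side0.npz"); print("start"); meas(z["im"],z["d"],env.camera_params("side"),z["W"])
E
python3 n.py
```

```text
start
 lines u [(-45.9, 180), (-40.2, 207), (-34.5, 202), (-10.1, 129), (-2.1, 127), (12.6, 62)]
 pointer row, 2mm from -50: [240, 194, 139, 199, 227, 216, 235, 229, 218, 237, 242, 241, 240, 241, 242, 241, 235, 191, 129, 92, 87, 93, 93, 90, 90, 90, 89, 90, 91, 89, 91, 88, 76, 78, 94, 128, 164, 166, 159, 155, 154, 157, 157, 157, 158]
 jaw hist 2mm from 10 [6, 32, 7, 0, 0, 6, 6, 0, 0, 0, 0, 0, 0, 0, 0, 0, 0, 0, 0, 0, 0, 0, 0, 0]
 cap uv r 0.0 0.0 0.0
13.32 q7 1.338 [ 1.13  0.51 -0.08] [-4.   4.3  5.5] 0.548622254721224
 lines u [(-38.4, 110), (-32.6, 126), (-26.6, 126), (20.8, 64), (34.0, 127)]
 pointer row, 2mm from -50: [165, 165, 165, 165, 161, 126, 104, 138, 143, 141, 159, 146, 141, 161, 164, 165, 164, 165, 166, 163, 147, 125, 110, 93, 84, 89, 92, 92, 93, 95, 97, 101, 98, 96, 100, 92, 80, 86, 110, 146, 158, 146, 130, 126, 128]
 jaw hist 2mm from 10 [10, 4, 8, 2, 10, 33, 6, 0, 0, 8, 4, 0, 1, 6, 22, 20, 20, 9, 1, 0, 0, 0, 0, 0]
 cap uv r 68.0 -3.1 28.2
```

Request:
carry_out --series '[{"xyz": [0, 0, 0], "yaw": 1, "hand": 0.45}, {"xyz": [0, 0, 0], "yaw": 1, "hand": 0.45}, {"xyz": [0, 0, 0], "yaw": 1, "hand": 0.45}, {"xyz": [0, 0, 0], "yaw": 1, "hand": 0.45}, {"xyz": [0, 0, 0], "yaw": 1, "hand": 0.45}, {"xyz": [0, 0, 0], "yaw": 1, "hand": 0.45}, {"xyz": [0, 0, 0], "yaw": 1, "hand": 0.45}, {"xyz": [0, 0, 0], "yaw": 0, "hand": 0.45}]'

```text
time: 14.38
ee_pos: [0.4121, -0.2648, 0.119]
orientation: [-0.001, 0.697, 0.717, 0.0]
contact_force: [-4.9, 4.5, 6.5]
finger_gap: 0.544
grasp_force: 25.0
```

```bash
python3 n.py
```

```text
14.38 q7 0.608 [ 0.86  0.6  -0.16] [-4.9  4.5  6.5] 0.5438398508578929
 lines u [(-29.9, 110), (-24.1, 128), (9.9, 96), (28.9, 67)]
 pointer row, 2mm from -50: [96, 88, 106, 147, 168, 167, 167, 168, 166, 141, 98, 123, 149, 135, 149, 144, 129, 157, 177, 181, 186, 179, 168, 167, 159, 133, 100, 70, 59, 61, 60, 59, 63, 63, 61, 61, 63, 72, 86, 93, 84, 86, 100, 117, 128]
 jaw hist 2mm from 10 [8, 5, 9, 3, 10, 5, 11, 6, 5, 26, 17, 0, 0, 3, 6, 0, 1, 19, 20, 15, 15, 1, 0, 0]
 cap uv r 73.8 -1.7 28.6
```

Request:
carry_out --series '[{"xyz": [0, 0, 0], "yaw": 1, "hand": 0.45}, {"xyz": [0, 0, 0], "yaw": 1, "hand": 0.45}, {"xyz": [0, 0, 0], "yaw": 1, "hand": 0.45}, {"xyz": [0, 0, 0], "yaw": 1, "hand": 0.45}, {"xyz": [0, 0, 0], "yaw": 1, "hand": 0.45}, {"xyz": [0, 0, 0], "yaw": 1, "hand": 0.45}, {"xyz": [0, 0, 0], "yaw": 1, "hand": 0.45}, {"xyz": [0, 0, 0], "yaw": 1, "hand": 0.45}, {"xyz": [0, 0, 0], "yaw": 1, "hand": 0.45}, {"xyz": [0, 0, 0], "yaw": 1, "hand": 0.45}, {"xyz": [0, 0, 0], "yaw": 0, "hand": 0.45}]'

```text
time: 15.8
ee_pos: [0.4118, -0.2648, 0.1191]
orientation: [-0.001, 0.962, 0.273, -0.001]
contact_force: [-5.7, 4.9, 7.5]
finger_gap: 0.547
grasp_force: 25.0
```

```bash
python3 n.py pics/g2.png
```

```text
15.8 q7 -0.433 [ 0.8   1.01 -0.02] [-5.7  4.9  7.5] 0.5470491168563992
 lines u [(-14.9, 13), (28.5, 70)]
 pointer row, 2mm from -50: [171, 171, 174, 157, 118, 80, 71, 73, 54, 31, 18, 17, 17, 20, 22, 28, 32, 31, 33, 30, 23, 15, 16, 34, 76, 114, 116, 113, 103, 99, 99, 96, 96, 98, 99, 99, 98, 99, 98, 93, 85, 86, 102, 120, 129]
 jaw hist 2mm from 10 [4, 9, 6, 3, 5, 4, 6, 8, 3, 16, 30, 0, 0, 2, 8, 1, 0, 9, 25, 13, 12, 5, 0, 0]
 cap uv r 73.1 -3.3 27.4
```

Request:
carry_out --series '[{"xyz": [0, 0, 0], "yaw": 1, "hand": 0.45}, {"xyz": [0, 0, 0], "yaw": 1, "hand": 0.45}, {"xyz": [0, 0, 0], "yaw": 1, "hand": 0.45}, {"xyz": [0, 0, 0], "yaw": 1, "hand": 0.45}, {"xyz": [0, 0, 0], "yaw": 0.8, "hand": 0.45}, {"xyz": [0, 0, 0], "yaw": 0, "hand": 0.45}]'

```text
time: 16.6
ee_pos: [0.4117, -0.2646, 0.119]
orientation: [-0.001, 1.0, 0.026, -0.001]
contact_force: [-4.8, 5.7, 8.0]
finger_gap: 0.545
grasp_force: 25.0
```

```bash
python3 n.py pics/g3.png
```

```text
16.6 q7 -0.932 [ 0.87  1.26 -0.02] [-4.8  5.7  8. ] 0.5449808254767361
 lines u [(-6.5, 42), (28.8, 68), (29.0, 68)]
 pointer row, 2mm from -50: [31, 31, 30, 31, 28, 28, 27, 25, 22, 26, 22, 20, 21, 19, 20, 17, 15, 15, 16, 19, 20, 20, 17, 12, 21, 49, 84, 90, 75, 83, 97, 95, 94, 98, 102, 100, 94, 96, 98, 92, 86, 87, 102, 120, 127]
 jaw hist 2mm from 10 [7, 5, 6, 8, 7, 4, 3, 1, 4, 11, 28, 0, 0, 0, 9, 0, 0, 9, 24, 17, 10, 2, 0, 0]
 cap uv r 73.1 -2.5 28.0
```

Request:
carry_out --series '[{"xyz": [0, 0, 0], "yaw": 0.9, "hand": 0.45}, {"xyz": [0, 0, 0], "yaw": 0.8, "hand": 0.45}, {"xyz": [0, 0, 0], "yaw": 0, "hand": 0.45}, {"xyz": [0, 0, 0], "yaw": 0, "hand": 1}, {"xyz": [0, 0, 0], "yaw": 0, "hand": 1}, {"xyz": [0, 0, 0], "yaw": 0, "hand": 1}, {"xyz": [0, 0, -0.3], "yaw": 0, "hand": 1}, {"xyz": [0, 0, -0.7], "yaw": 0, "hand": 1}, {"xyz": [0, 0, -0.7], "yaw": 0, "hand": 1}, {"xyz": [0, 0, -0.3], "yaw": 0, "hand": 1}, {"xyz": [0, 0, 0], "yaw": 0, "hand": 1}]'

```text
time: 18.02
ee_pos: [0.4133, -0.266, 0.2199]
orientation: [-0.0, 0.998, -0.064, 0.001]
contact_force: [0.8, -0.4, 1.0]
finger_gap: 0.994
grasp_force: 0.0
```

```bash
python3 - <<'E'
from h import *
s=env.get_state(); print(s["ee_pos"],s["qpos"].round(3))
im,d,p,W=grab("wrist","pics/w4.png"); np.savez("w4.npz",im=im,d=d,W=W)
a=np.radians(-5.85); ex=np.array([np.cos(a),np.sin(a)]); ey=np.array([-np.sin(a),np.cos(a)]); o=np.array([.507,-.275])
def rect(z,u0,u1,s):
    U,V=np.meshgrid(np.arange(u0,u1,1/s),np.arange(32,-32,-1/s)); P=np.stack([o[0]+(U*ex[0]+V*ey[0])/1e3,o[1]+(U*ex[1]+V*ey[1])/1e3,0*U+z],-1)
    Q=(P-W[:3,3])@W[:3,:3]; X=Q[...,:2]/Q[...,2:]; X=X*(1+p["k1"]*(X**2).sum(-1,keepdims=True))
    return cv2.remap(im,(X[...,0]*p["fx"]+p["cx"]).astype(np.float32),(X[...,1]*p["fy"]+p["cy"]).astype(np.float32),cv2.INTER_CUBIC)[:,:,::-1]
cv2.imwrite("pics/g4.png",rect(.113,-40,45,8))
E
```

```text
[ 0.4132899  -0.26604973  0.21989719] [-0.446 -0.074  0.937  1.865  0.061  1.319 -1.224]
```

View pics/g4.png

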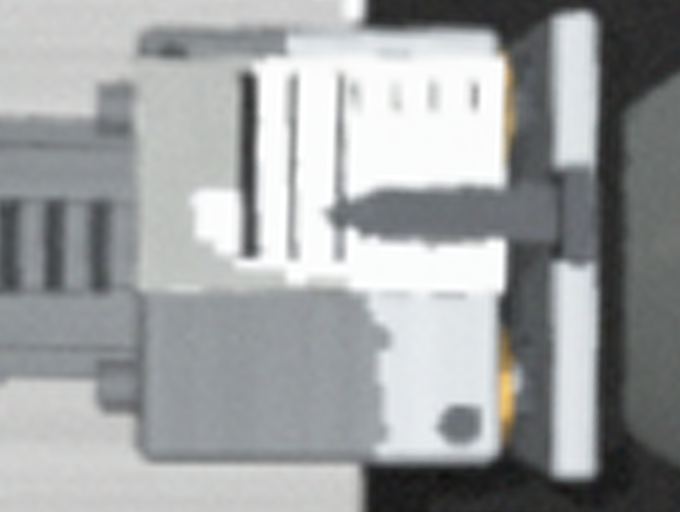

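In the rectified wrist view the long lines are at x=292 and 340, the thick line at 240–258, and the pointer tip at about (328,214). The tip is already inside the window, about 1.5 mm short of its middle. One small regrip and a 7° turn will centre it.

Request:
carry_out --series '[{"xyz": [0, 0, 0.3], "yaw": 0, "hand": 1}, {"xyz": [0, 0, 0.7], "yaw": 0, "hand": 1}, {"xyz": [0, 0, 0.7], "yaw": 0, "hand": 1}, {"xyz": [0, 0, 0.3], "yaw": 0, "hand": 1}, {"xyz": [0, 0, 0], "yaw": 0, "hand": 1}, {"xyz": [0, 0, 0], "yaw": 0, "hand": 0.45}, {"xyz": [0, 0, 0], "yaw": 0, "hand": 0.45}, {"xyz": [0, 0, 0], "yaw": 0, "hand": 0.45}, {"xyz": [0, 0, 0], "yaw": 0, "hand": 0.45}, {"xyz": [0, 0, 0], "yaw": 0.6, "hand": 0.45}, {"xyz": [0, 0, 0], "yaw": 0.6, "hand": 0.45}, {"xyz": [0, 0, 0], "yaw": 0, "hand": 0.45}]'

```text
time: 19.58
ee_pos: [0.4127, -0.2647, 0.1192]
orientation: [-0.001, 0.992, -0.126, -0.0]
contact_force: [-1.1, 5.0, 4.4]
finger_gap: 0.545
grasp_force: 25.0
```

Request:
carry_out --series '[{"xyz": [0, 0, 0], "yaw": 0, "hand": 1}, {"xyz": [0, 0, 0], "yaw": 0, "hand": 1}, {"xyz": [0, 0, 0], "yaw": 0, "hand": 1}, {"xyz": [0, 0, -0.3], "yaw": 0, "hand": 1}, {"xyz": [0, 0, -0.7], "yaw": 0, "hand": 1}, {"xyz": [0, 0, -0.7], "yaw": 0, "hand": 1}, {"xyz": [0, 0, -0.3], "yaw": 0, "hand": 1}, {"xyz": [0, 0, 0], "yaw": 0, "hand": 1}]'

```text
time: 20.58
ee_pos: [0.4133, -0.2661, 0.2199]
orientation: [-0.0, 0.992, -0.127, 0.001]
contact_force: [-0.1, 0.3, -0.7]
finger_gap: 1.0
grasp_force: 0.0
```

```bash
python3 - <<'E'
from h import *
im,d,p,W=grab("wrist","pics/w5.png")
a=np.radians(-5.85); ex=np.array([np.cos(a),np.sin(a)]); ey=np.array([-np.sin(a),np.cos(a)]); o=np.array([.507,-.275])
def g(im,W):
    U,V=np.meshgrid(np.arange(-40,45,1/8),np.arange(32,-32,-1/8)); P=np.stack([o[0]+(U*ex[0]+V*ey[0])/1e3,o[1]+(U*ex[1]+V*ey[1])/1e3,0*U+.113],-1)
    Q=(P-W[:3,3])@W[:3,:3]; X=Q[...,:2]/Q[...,2:]; X=X*(1+p["k1"]*(X**2).sum(-1,keepdims=True))
    return cv2.cvtColor(cv2.remap(im,(X[...,0]*p["fx"]+p["cx"]).astype(np.float32),(X[...,1]*p["fy"]+p["cy"]).astype(np.float32),cv2.INTER_CUBIC),cv2.COLOR_RGB2GRAY)
z=np.load("w4.npz")
for n,G in(("before",g(z["im"],z["W"])),("after",g(im,W))):
    l=G[115:170].astype(float).mean(0); t=G[205:225].astype(float).min(0)
    print(n,"line px",[i for i in range(200,420) if l[i]<l[i-1] and l[i]<=l[i+1] and l[i]<200],"ptr row min from 240 step 6",t[240:372:6].astype(int).tolist())
    cv2.imwrite(f"pics/g5{n}.png",G)
im,d,q,W=grab("side"); C=cloud(d,q,W)
b=C[(C[...,2]>.11)&(C[...,2]<.15)&(np.hypot(C[...,0]-.583,C[...,1]+.282)<.045)]; A=np.c_[2*b[:,:2],np.ones(len(b))]; x=np.linalg.lstsq(A,(b[:,:2]**2).sum(1),rcond=None)[0]; print("body",x[:2].round(4),np.sqrt(x[2]+x[:2]@x[:2]).round(4))
c=C[(C[...,2]>.203)&(C[...,2]<.212)&(np.hypot(C[...,0]-.583,C[...,1]+.282)<.045)]; print("cap top",cv2.minEnclosingCircle(c[:,:2].astype(np.float32)*1000),np.percentile(c[:,2],[5,95]))
cv2.imwrite("pics/s5.png",im[:,:,::-1])
f=cv2.imread("pics/g5after.png"); cv2.imwrite("pics/final.png",np.vstack([cv2.resize(f[40:280],(680,240)),cv2.resize(im[180:350,190:430,::-1],(508,360))[:, :].copy() if False else cv2.copyMakeBorder(cv2.resize(im[180:350,190:430,::-1],(508,360)),0,0,0,172,cv2.BORDER_CONSTANT)]))
E
```

```text
before line px [202, 204, 219, 227, 248, 293, 339] ptr row min from 240 step 6 [189, 100, 86, 173, 242, 251, 252, 255, 191, 181, 240, 254, 251, 239, 202, 147, 112, 106, 111, 115, 115, 113]
after line px [205, 212, 217, 224, 255, 298, 346] ptr row min from 240 step 6 [176, 121, 64, 59, 128, 180, 195, 197, 175, 123, 115, 221, 249, 223, 176, 146, 119, 110, 112, 118, 119, 118]
body [ 0.5845 -0.2814] 0.0382
cap top ((579.8484497070312, -285.0896911621094), 27.431312561035156) [0.20413754 0.20687826]
```

View pics/final.png

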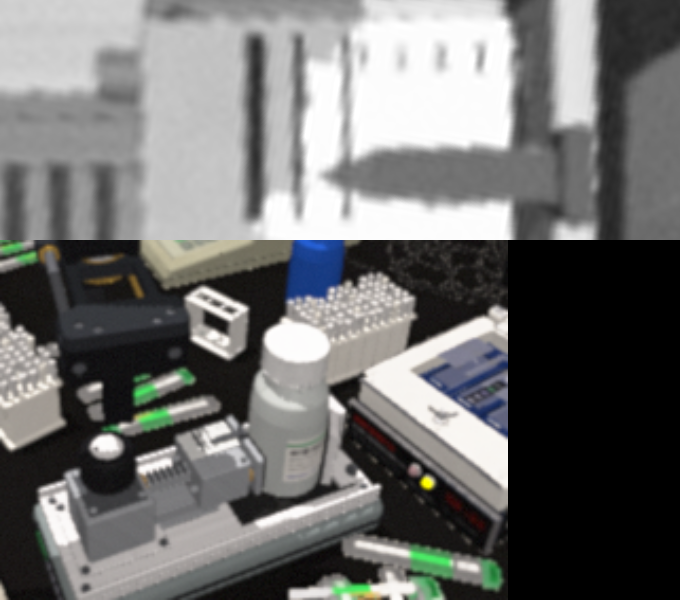

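The final picture shows the pointer tip at x≈322, midway between the long lines at 298 and 346. The bottle is upright and pressed against the V, and the gripper is clear. Handing in.

```bash
python3 -c "
from plant import env
print(env.job_done())"
```

```text
the job is handed in; nothing more can be done
None
```

The job is handed in at about 21 s of the 72 s allowed: the bottle stands upright, pressed home in the V, with the pointer midway between the two long lines; no verdict was returned.

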